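# Line up the stray-light baffles along a converging beam

## Robot

A 6-joint arm with a two-finger parallel gripper is mounted at the origin on a cart in front of the work surface, level with it; the furniture and walls round the work are solid. World frame = base frame: x ahead of the robot, y to its left, z up, the work surface at z = 0. Lengths are in mm, angles in rad, forces in N, time in s.
With the tool pointing down it reaches from about 350 to 875 mm from the base axis. Payload 4.2 kg.
Tool frame: the origin (TCP) lies midway between the tips of the shut fingers; the grasp point (between the pads) lies 19 mm behind it (arm.grasp_offset is the distance from the TCP to the grasp point, in mm); z points along the fingers, y is the line along which they close (so a half turn about z gives the same grasp; the last joint's range is limited). The gripper opens to 85 mm and grips with 20 to 120 N. Pads are 22 mm wide; open, the fingers measure 114 mm over their backs; the gripper's body (76 mm by 85 mm) begins 54 mm behind the grasp point. The pads swing forward as they close: fully open they stand 13 mm farther back than shut.
Start: joints at [-1.041, 0.385, 0.008, 0, -1.194, -0.259], TCP at [167.205, -602.197, 231.312] pointing down, gripper open.
Joint ranges: [-3.14, 3.14], [-1.21, 2.06], [-1.07, 1.41], [-3.16, 2.05], [-2.99, -0.16], [-3.1, 3.1]. Speed limits (rad/s): [2.79, 2.79, 3.14, 3.14, 3.14, 3.14].

## Interface

Orientations are given as a unit quaternion [x, y, z, w].
In Python, from bench import arm gives the robot as it stands. The module is installed in compiled form; this text tells all that it offers.
- The arm moves only by the tool servo_tool, never from a script. Its argument "increments" is a list of rows, each a list of 7 numbers: the opening, from 0 (shut) to 1 (fully open), then the shift along the tool's x, y, z in m, then the turn, a rotation vector about the tool's x, y, z in degrees. In form: [[grip, x, y, z, ax, ay, az], ...]. A call has 1 to 12 rows; each row is the pose to reach, as a shift and turn from the pose commanded when the call began, along the tool's axes at that moment; what a row does not reach only later rows make up. A row lasts 1/8 s, in which the tool goes at most 62.5 mm and 10.7 degrees, less where a joint would pass 70% of its speed; a pose out of reach is approached as far as the arm can. A call with a gripper value outside its range is refused whole. The fingers move at their own pace and stop on an object; the grip force is fixed at half the most. Time passes only in rows, so rows that repeat a pose let the fingers close. It gives the time, the measured TCP pose, the force, the opening and the grip force at its end, in the units of the state.
- arm.read_state(): the state, without advancing time (a new reading comes with each control period).
- arm.get_image(name): name is "side" or "top"; returns a dict with "color" (420x560x3 uint8, red, green, blue), "fx", "fy", "cx", "cy" (pixels), "rvec" (rotation vector, rad) and "tvec" (3), from world to camera coordinates, as OpenCV has them. Camera axes: x right, y down, z forward; pixel columns grow to the right and rows downward; lengths in mm; the calibration is good to about 2 mm. A picture is of the moment at which its call begins. There is no depth.
- arm.job_done(): hands the job in; it is judged then, once.
Trained networks look in the newest picture that a camera, given by its name, has taken for a name from the list of things; names that differ only in an ending like _2 or _b are one class to them, and where a whole thing is asked for, a point or a joint stands for the part that bears it (a point fixed in the world has none). Each returns a list of dicts, best first, with "p" (0 to 1); they miss things now and then, are a little off and sometimes report something else, mostly with a low value. They report only what shows in the picture. A call takes as long as a camera call. They do not tell look-alikes from the thing itself.
- arm.look_for(camera, thing): "box" ([centre column, centre row, width, height] in pixels, round what is visible of it).
- arm.spot_point(camera, thing): "centre" ([column, row] in pixels: a listed point, or the origin of a listed thing).
The state is a dict: "clock": time; "joints": joint angles; "joint_vel": joint speeds; "joint_efforts": joint torques, N m; "position": TCP position; "ee_rot": TCP orientation; "contact_force": force on the tool from outside, world axes, zero at the start; "wrist_torque": the same for the moment, N m; "gripper_width": finger opening in mm; "grasp_force": force on a finger pad.
Only numpy, scipy, OpenCV 4.12 (cv2) and the standard library are available. Lean on these libraries where they do the work, as an engineer would, in place of code of your own. Each camera call takes 0.05 s, during which the arm holds its last target. There are 200 camera calls.

## Task

Set the four baffle rings on the four carriers of the optical rail so that they follow the converging beam: the largest ring next to the big condensing lens, then each next smaller one, the smallest next to the square ground-glass screen. Each must stand upright with its foot fully down in the carrier's seat and its ring square across the rail, so that the light can pass through it.

Things in the scene. Friction and masses are not known exactly. Their poses are not given: they have to be found in the camera images.
- baffle_76: Largest of 4 loose baffles: upright open aluminium ring, outside 76 mm, hole 60 mm, 10 mm thick, on a 12 mm stem and dark foot (34 mm along y, 44 along x, 9 high), 0.17 kg, at first on the bench. Origin: centre of the foot's underside; z up; y = ring's axis (front and back alike). Ring centre 75 mm, top 113 mm over the origin. Pinch its flat faces (10 mm apart along y) at the ring's top.
- baffle_62: Second largest of 4 loose baffles: upright open aluminium ring, outside 62 mm, hole 46 mm, 10 mm thick, on a 12 mm stem and dark foot (34 mm along y, 44 along x, 9 high), 0.17 kg, at first on the bench. Origin: centre of the foot's underside; z up; y = ring's axis (front and back alike). Ring centre 75 mm, top 106 mm over the origin. Pinch its flat faces (10 mm apart along y) at the ring's top.
- baffle_48: Second smallest of 4 loose baffles: upright open aluminium ring, outside 48 mm, hole 32 mm, 10 mm thick, on a 12 mm stem and dark foot (34 mm along y, 44 along x, 9 high), 0.17 kg, at first on the bench. Origin: centre of the foot's underside; z up; y = ring's axis (front and back alike). Ring centre 75 mm, top 99 mm over the origin. Pinch its flat faces (10 mm apart along y) at the ring's top.
- baffle_34: Smallest of 4 loose baffles: upright open aluminium ring, outside 34 mm, hole 18 mm, 10 mm thick, on a 12 mm stem and dark foot (34 mm along y, 44 along x, 9 high), 0.17 kg, at first on the bench. Origin: centre of the foot's underside; z up; y = ring's axis (front and back alike). Ring centre 75 mm, top 92 mm over the origin. Pinch its flat faces (10 mm apart along y) at the ring's top.
- carrier_0: One of 4 like carriers in a line on the rail, fixed, 56-76 mm apart; names tell no order. Origin: centre of its underside, 22 mm over the bench; y along the rail, z up. Open seat for a foot, floor 10 mm over the origin, 38 x 48 mm (along y, x); its lips flare to 48 x 58 at 8 mm above the floor: a foot a few mm off slides home; a quarter turn off, it does not go in.
- carrier_1: One of 4 like carriers in a line on the rail, fixed, 56-76 mm apart; names tell no order. Origin: centre of its underside, 22 mm over the bench; y along the rail, z up. Open seat for a foot, floor 10 mm over the origin, 38 x 48 mm (along y, x); its lips flare to 48 x 58 at 8 mm above the floor: a foot a few mm off slides home; a quarter turn off, it does not go in.
- carrier_2: One of 4 like carriers in a line on the rail, fixed, 56-76 mm apart; names tell no order. Origin: centre of its underside, 22 mm over the bench; y along the rail, z up. Open seat for a foot, floor 10 mm over the origin, 38 x 48 mm (along y, x); its lips flare to 48 x 58 at 8 mm above the floor: a foot a few mm off slides home; a quarter turn off, it does not go in.
- carrier_3: One of 4 like carriers in a line on the rail, fixed, 56-76 mm apart; names tell no order. Origin: centre of its underside, 22 mm over the bench; y along the rail, z up. Open seat for a foot, floor 10 mm over the origin, 38 x 48 mm (along y, x); its lips flare to 48 x 58 at 8 mm above the floor: a foot a few mm off slides home; a quarter turn off, it does not go in.
- condenser_lens: Big round glass lens in a dark 95 mm ring 20 mm thick, small brass pin on top; fixed at one end of the rail (either end, varies), about 66 mm from the nearest carrier. Origin on top of the rail (22 mm over the bench) under the lens; y along the rail; lens centre 85 mm, mount's top 138 mm over the origin.
- screen: Ground-glass screen at the beam's focus: white pane in a dark 60 mm square frame 10 mm thick, fixed at the rail's other end. Origin on top of the rail (22 mm over the bench) under the screen; y along the rail; pane centre 85 mm, frame's top 115 mm over the origin.
Not all that is in view belongs to the job. What is shaped like the baffle_62 but red is not meant. Leave any turquoise look-alike of the baffle_76 alone.

How it is judged (in metres and radians):
At the end, for the whole second after the job is handed in: The 76, 62, 48 and 34 mm rings stand in this order from the lens, each in a carrier's seat (centre within 8 mm, underside within 3.5 mm of the floor), upright within 0.08 rad, axis along the rail within 0.2 rad, released and at rest (((horizontal distance between baffle_76 and carrier_0 below 0.008 m and z of baffle_76 in the frame of carrier_0 between 0.007 and 0.0135 m and angle between the y axis of baffle_76 and the y axis of carrier_0, either way round below 0.2 rad) or (horizontal distance between baffle_76 and carrier_1 below 0.008 m and z of baffle_76 in the frame of carrier_1 between 0.007 and 0.0135 m and angle between the y axis of baffle_76 and the y axis of carrier_1, either way round below 0.2 rad) or (horizontal distance between baffle_76 and carrier_2 below 0.008 m and z of baffle_76 in the frame of carrier_2 between 0.007 and 0.0135 m and angle between the y axis of baffle_76 and the y axis of carrier_2, either way round below 0.2 rad) or (horizontal distance between baffle_76 and carrier_3 below 0.008 m and z of baffle_76 in the frame of carrier_3 between 0.007 and 0.0135 m and angle between the y axis of baffle_76 and the y axis of carrier_3, either way round below 0.2 rad)) and horizontal distance between baffle_76 and condenser_lens between 0.041 and 0.091 m and angle between each of baffle_76, baffle_62, baffle_48, baffle_34's own z axis and vertical below 0.08 rad and linear speed of each of baffle_76, baffle_62, baffle_48, baffle_34 below 0.02 m/s and contact force between each of baffle_76, baffle_62, baffle_48, baffle_34 and the fingers below 0.1 N and ((horizontal distance between baffle_62 and carrier_0 below 0.008 m and z of baffle_62 in the frame of carrier_0 between 0.007 and 0.0135 m and angle between the y axis of baffle_62 and the y axis of carrier_0, either way round below 0.2 rad) or (horizontal distance between baffle_62 and carrier_1 below 0.008 m and z of baffle_62 in the frame of carrier_1 between 0.007 and 0.0135 m and angle between the y axis of baffle_62 and the y axis of carrier_1, either way round below 0.2 rad) or (horizontal distance between baffle_62 and carrier_2 below 0.008 m and z of baffle_62 in the frame of carrier_2 between 0.007 and 0.0135 m and angle between the y axis of baffle_62 and the y axis of carrier_2, either way round below 0.2 rad) or (horizontal distance between baffle_62 and carrier_3 below 0.008 m and z of baffle_62 in the frame of carrier_3 between 0.007 and 0.0135 m and angle between the y axis of baffle_62 and the y axis of carrier_3, either way round below 0.2 rad)) and horizontal distance between baffle_62 and condenser_lens between 0.107 and 0.157 m and ((horizontal distance between baffle_48 and carrier_0 below 0.008 m and z of baffle_48 in the frame of carrier_0 between 0.007 and 0.0135 m and angle between the y axis of baffle_48 and the y axis of carrier_0, either way round below 0.2 rad) or (horizontal distance between baffle_48 and carrier_1 below 0.008 m and z of baffle_48 in the frame of carrier_1 between 0.007 and 0.0135 m and angle between the y axis of baffle_48 and the y axis of carrier_1, either way round below 0.2 rad) or (horizontal distance between baffle_48 and carrier_2 below 0.008 m and z of baffle_48 in the frame of carrier_2 between 0.007 and 0.0135 m and angle between the y axis of baffle_48 and the y axis of carrier_2, either way round below 0.2 rad) or (horizontal distance between baffle_48 and carrier_3 below 0.008 m and z of baffle_48 in the frame of carrier_3 between 0.007 and 0.0135 m and angle between the y axis of baffle_48 and the y axis of carrier_3, either way round below 0.2 rad)) and horizontal distance between baffle_48 and condenser_lens between 0.173 and 0.223 m and ((horizontal distance between baffle_34 and carrier_0 below 0.008 m and z of baffle_34 in the frame of carrier_0 between 0.007 and 0.0135 m and angle between the y axis of baffle_34 and the y axis of carrier_0, either way round below 0.2 rad) or (horizontal distance between baffle_34 and carrier_1 below 0.008 m and z of baffle_34 in the frame of carrier_1 between 0.007 and 0.0135 m and angle between the y axis of baffle_34 and the y axis of carrier_1, either way round below 0.2 rad) or (horizontal distance between baffle_34 and carrier_2 below 0.008 m and z of baffle_34 in the frame of carrier_2 between 0.007 and 0.0135 m and angle between the y axis of baffle_34 and the y axis of carrier_2, either way round below 0.2 rad) or (horizontal distance between baffle_34 and carrier_3 below 0.008 m and z of baffle_34 in the frame of carrier_3 between 0.007 and 0.0135 m and angle between the y axis of baffle_34 and the y axis of carrier_3, either way round below 0.2 rad)) and horizontal distance between baffle_34 and condenser_lens between 0.239 and 0.289 m); the robot touches nothing.
It also fails if it takes over 99 s, if anything falls off the work surface, if the arm or the gripper's body presses on something with over 40 N, if the wrist force passes 120 N, or if a joint passes its speed limit or range.

## Working session

There is one attempt and no reset: what is moved stays moved. The work goes in short steps, Python scripts to look and compute and a tool call to move; the robot and the scene stay as the last step left them, time stands still between calls to the robot, and variables do not carry over. Pictures are saved under pics/ and viewed, at most 14 in all, crops included, and the job is handed in when it is done.

Besides the shell and the picture viewer there is one more tool, called after "Call:" as name(argument=value, ...) on one line, values as JSON. servo_tool: Moves the arm, as the interface text tells. Its arguments: {"type":"object","properties":{"increments":{"type":"array","items":{"type":"array","items":{"type":"number"}}}},"required":["increments"]}

```bash
mkdir -p pics
cat > h.py <<'E'
import numpy as np, cv2, itertools
from bench import arm
def cam(n):
    d=arm.get_image(n); R=cv2.Rodrigues(np.array(d['rvec'],float))[0]; t=np.array(d['tvec'],float).ravel()
    K=np.array([[d['fx'],0,d['cx']],[0,d['fy'],d['cy']],[0,0,1.]]); return d['color'],K,R,t
def save(img,f,s=1): cv2.imwrite('pics/'+f,cv2.resize(img[:,:,::-1],None,fx=s,fy=s,interpolation=cv2.INTER_CUBIC))
def ray(c,p):
    _,K,R,t=c; return -R.T@t, R.T@np.linalg.inv(K)@np.array([p[0],p[1],1.])
def onz(c,p,z):
    o,d=ray(c,p); return o+d*(z-o[2])/d[2]
def proj(c,X):
    _,K,R,t=c; q=K@(R@np.array(X,float)+t); return q[:2]/q[2]
def tri(c1,p1,c2,p2):
    o1,d1=ray(c1,p1);o2,d2=ray(c2,p2);d1=d1/np.linalg.norm(d1);d2=d2/np.linalg.norm(d2)
    s=np.linalg.lstsq(np.c_[d1,-d2],o2-o1,rcond=None)[0]; a=o1+s[0]*d1;b=o2+s[1]*d2
    return (a+b)/2,np.linalg.norm(a-b)
E
python3 - <<'E'
from h import *
for n in ['top','side']:
    c=cam(n); save(c[0],n+'0.png',1.42); print(n,(-c[2].T@c[3]).round(),c[2][2].round(2),c[1][0,0])
    for t in ['baffle_76','baffle_62','baffle_48','baffle_34','carrier_0','condenser_lens','screen']:
        print(t,[(round(r['p'],2),np.round(r['centre'],1).tolist(), onz(c,r['centre'],{'b':0}.get(t[0],22)).round(0)[:2].tolist()) for r in arm.spot_point(n,t)])
        print('   box',[(round(r['p'],2),np.round(r['box']).tolist()) for r in arm.look_for(n,t)])
E
```

```text
top [ 337. -104. 1245.] [ 0.16  0.   -0.99] 529.5123082429265
baffle_76 [(0.89, [160.3, 241.1], [454.0, 183.0]), (0.7, [309.5, 218.7], [517.0, -167.0]), (0.69, [381.6, 261.5], [420.0, -338.0]), (0.68, [406.7, 226.8], [504.0, -398.0]), (0.66, [339.3, 265.3], [408.0, -239.0]), (0.53, [369.0, 218.9], [520.0, -309.0])]
   box [(0.93, [411.0, 221.0, 26.0, 27.0]), (0.84, [371.0, 219.0, 20.0, 24.0]), (0.7, [383.0, 259.0, 28.0, 21.0]), (0.69, [308.0, 216.0, 17.0, 21.0]), (0.65, [159.0, 238.0, 22.0, 34.0]), (0.64, [338.0, 263.0, 26.0, 32.0])]
baffle_62 [(0.89, [160.3, 241.1], [454.0, 183.0]), (0.7, [309.5, 218.7], [517.0, -167.0]), (0.69, [381.6, 261.5], [420.0, -338.0]), (0.68, [406.7, 226.8], [504.0, -398.0]), (0.66, [339.3, 265.3], [408.0, -239.0]), (0.53, [369.0, 218.9], [520.0, -309.0])]
   box [(0.93, [411.0, 221.0, 26.0, 27.0]), (0.84, [371.0, 219.0, 20.0, 24.0]), (0.7, [383.0, 259.0, 28.0, 21.0]), (0.69, [308.0, 216.0, 17.0, 21.0]), (0.65, [159.0, 238.0, 22.0, 34.0]), (0.64, [338.0, 263.0, 26.0, 32.0])]
baffle_48 [(0.89, [160.3, 241.1], [454.0, 183.0]), (0.7, [309.5, 218.7], [517.0, -
[... 3343 characters left out ...]
), (0.69, [238.0, 245.0, 38.0, 58.0]), (0.65, [247.0, 283.0, 27.0, 62.0]), (0.64, [301.0, 308.0, 38.0, 67.0]), (0.6, [303.0, 273.0, 20.0, 53.0])]
carrier_0 [(0.67, [317.3, 185.3], [612.0, 59.0]), (0.64, [328.8, 209.8], [614.0, -68.0]), (0.46, [325.5, 200.6], [616.0, -24.0]), (0.45, [334.5, 226.6], [611.0, -140.0])]
   box [(0.64, [318.0, 180.0, 23.0, 17.0]), (0.61, [320.0, 196.0, 17.0, 18.0]), (0.53, [318.0, 207.0, 8.0, 11.0]), (0.44, [329.0, 224.0, 19.0, 15.0])]
condenser_lens [(0.59, [346.7, 238.9], [625.0, -191.0])]
   box [(0.57, [347.0, 216.0, 45.0, 68.0])]
screen [(0.75, [311.5, 175.0], [608.0, 121.0]), (0.53, [325.6, 201.1], [616.0, -26.0])]
   box [(0.89, [313.0, 156.0, 26.0, 46.0])]
```

Run:
```python
from h import *
c=cam('top'); save(c[0][130:310,140:440],'topc.png',2.66)
c=cam('side'); save(c[0][120:350,200:400],'sidec.png',2.6)
```

```text
(no output)
```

View pics/topc.png

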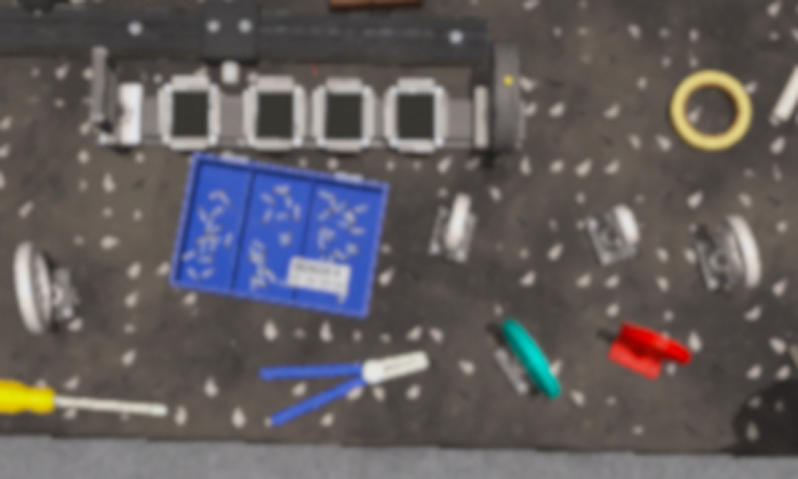

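View pics/sidec.png

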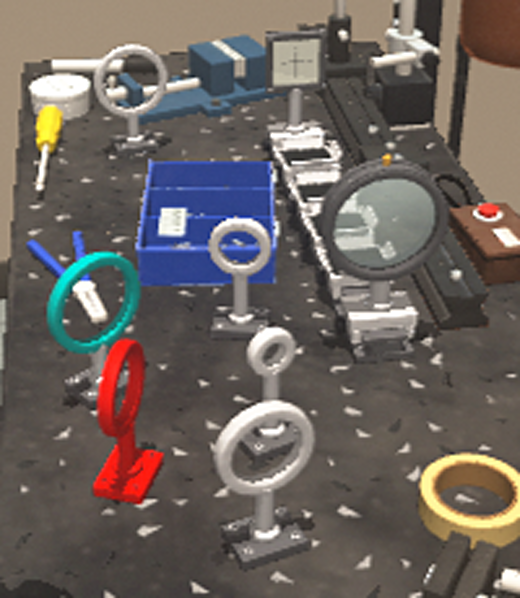

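View pics/side0.png

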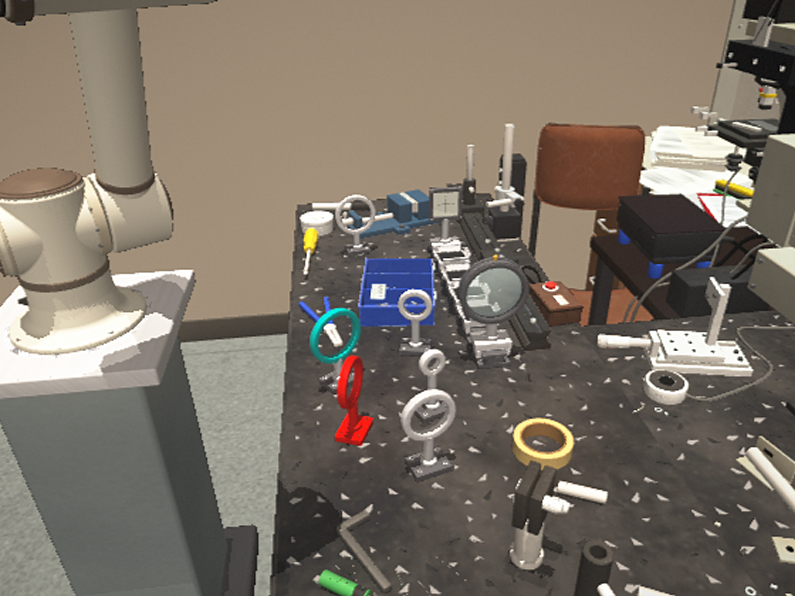

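Top view (in original pixels): three bare rings at (308,216), (371,219) and (411,221), and one at (159,238). The look-alikes are turquoise (338,263) and red (383,259), and both are rejected. The smallest ring is at (371,219). The lens is at the right end (328,170) and the screen is at the left. The carriers' dark seats are at about (211,172), (243,173), (270,173) and (297,174). Next I fit the ring poses.

```bash
cat > fit.py <<'E'
from h import *
from scipy.optimize import differential_evolution, minimize
S=4
def pj(c,P):
    _,K,R,t=c; q=(K@(R@P.T+t[:,None])); return (q[:2]/q[2]).T
def render(c,x,y,yaw,D,z0,win):
    u0,v0,u1,v1=win; m=np.zeros(((v1-v0)*S,(u1-u0)*S),np.uint8); a=np.linspace(0,2*np.pi,49)
    ax=np.array([-np.sin(yaw),np.cos(yaw),0]); ex=np.array([np.cos(yaw),np.sin(yaw),0]); o=np.array([x,y,z0+75.])
    f=lambda P:((pj(c,P)-[u0-.5,v0-.5])*S).astype(np.float32)
    circ=lambda r,s:o+s*5*ax+r*(np.cos(a)[:,None]*ex+np.sin(a)[:,None]*np.array([0,0,1]))
    cv2.fillConvexPoly(m,cv2.convexHull(np.vstack([f(circ(D/2,1)),f(circ(D/2,-1))])).astype(np.int32),255)
    h=[np.zeros_like(m) for _ in '12']
    for k,s in enumerate((1,-1)): cv2.fillPoly(h[k],[f(circ(D/2-8,s)).astype(np.int32)],255)
    m[(h[0]>0)&(h[1]>0)]=0
    st=np.vstack([[x+6*np.cos(b),y+6*np.sin(b),z] for z in (z0+12,z0+75-D/2+3) for b in a[::6]])
    cv2.fillConvexPoly(m,cv2.convexHull(f(st)).astype(np.int32),255)
    return cv2.GaussianBlur(cv2.resize(m,None,fx=1/S,fy=1/S,interpolation=cv2.INTER_AREA).astype(float),(3,3),.7)
def fit(cs,x,y,Ds=(76,62,48,34),z0=0,r=18,yaw0=None,verbose=0):
    out=[]
    for D in Ds:
        dat=[]
        for c in cs:
            q=pj(c,np.array([[x+i*45,y+j*45,z0+k] for i in(-1,1) for j in(-1,1) for k in(15,115)])); w=np.r_[q.min(0),q.max(0)].astype(int)
            dat.append((c,w,np.clip((c[0][w[1]:w[3],w[0]:w[2]].min(2).astype(float)-90)/80,0,1)))
        def cost(p):
            return -sum(np.corrcoef(render(c,*p,D,z0,w).ravel(),g.ravel())[0,1] for c,w,g in dat)
        b=[(x-r,x+r),(y-r,y+r),(-1.6,1.6) if yaw0 is None else (yaw0-.4,yaw0+.4)]
        s=differential_evolution(cost,b,popsize=10,maxiter=25,seed=0,tol=1e-6); out.append((-s.fun/len(cs),D,s.x))
    return sorted(out,key=lambda o:-o[0])
E
python3 - <<'E'
from fit import *
ct=cam('top'); cs=cam('side')
for x,y in [(452,183),(513,-172),(520,-312),(500,-398)]:
    o=fit([ct,cs],x,y)
    print([(round(a,3),D) for a,D,_ in o], o[0][2].round(2))
    for c in (ct,cs): print('   single',fit([c],*o[0][2][:2],Ds=(o[0][1],))[0][2].round(2))
# carriers: dark seats
g=cv2.cvtColor(ct[0],cv2.COLOR_RGB2GRAY)
P=[]
for u,v in [(211,172),(243,173),(270,173),(297,174)]:
    w=g[v-14:v+15,u-14:u+15]; t=(int(w[12:17,12:17].mean())+int(w.max()))/2*.9
    n,l,st,ce=cv2.connectedComponentsWithStats((w<t).astype(np.uint8),connectivity=4); k=l[14,14]
    p=ce[k]+[u-14,v-14]; X=onz(ct,p,32); P.append(X); print('seat',p.round(1),st[k][:5],X.round(1))
P=np.array(P); print('line',np.polyfit(P[:,1],P[:,0],1))
A=[r['centre'] for r in arm.spot_point('top','carrier_0')];B=[r['centre'] for r in arm.spot_point('side','carrier_0')]
for a in A:
    for b in B:
        X,e=tri(ct,a,cs,b)
        if e<12 and -10<X[2]<80: print('tri',X.round(0),round(e,1))
E
```

```text
[(np.float64(0.68), 76), (np.float64(0.543), 62), (np.float64(0.4), 48), (np.float64(0.31), 34)] [4.537e+02 1.848e+02 1.900e-01]
   single [4.5402e+02 1.8474e+02 1.9000e-01]
   single [4.5323e+02 1.8787e+02 1.7000e-01]
[(np.float64(0.688), 48), (np.float64(0.526), 34), (np.float64(0.507), 62), (np.float64(0.402), 76)] [ 5.1674e+02 -1.6864e+02 -1.0000e-01]
   single [ 5.1545e+02 -1.6929e+02 -4.0000e-02]
   single [ 5.1741e+02 -1.6647e+02 -2.3000e-01]
[(np.float64(0.536), 34), (np.float64(0.441), 48), (np.float64(0.391), 62), (np.float64(0.368), 76)] [ 5.1918e+02 -3.0978e+02  3.3000e-01]
   single [ 5.1913e+02 -3.1037e+02  3.2000e-01]
   single [ 5.1871e+02 -3.0747e+02  3.7000e-01]
[(np.float64(0.674), 62), (np.float64(0.59), 48), (np.float64(0.496), 76), (np.float64(0.464), 34)] [ 4.9934e+02 -4.0515e+02  2.4000e-01]
   single [ 5.0019e+02 -4.0655e+02  2.0000e-01]
   single [ 4.9926e+02 -4.0326e+02  2.9000e-01]
seat [211.  172.5] [  7   6  15  18 235] [615.1  67.1  32. ]
seat [242.8 173.1] [  7   6  14  17 227] [615.7  -7.5  32. ]
seat [268.7 173.2] [  6   6  14  17 231] [617.3 -68.1  32. ]
seat [295.5 173. ] [  6   5  14  17 235] [ 619.3 -131.    32. ]
line [-2.13634479e-02  6.16132571e+02]
tri [614.  69.  16.] 1.3
tri [ 613. -141.   27.] 2.4
tri [ 600. -140.   55.] 10.7
tri [600. -12.  57.] 2.3
tri [612.  -9.  18.] 4.8
tri [615. -66.  12.] 8.3
tri [606. -67.  51.] 8.4
```

Run:
```python
from h import *
ct=cam('top'); cs=cam('side')
a=cv2.resize(ct[0][100:200,150:350],None,fx=4,fy=3,interpolation=cv2.INTER_CUBIC)
b=cv2.resize(cs[0][80:250,280:400],None,fx=3.3,fy=1.75,interpolation=cv2.INTER_CUBIC); b=np.pad(b,((0,0),(0,800-b.shape[1]),(0,0)))[:297]
save(np.vstack([a,b]),'posts.png')
s=arm.read_state(); print(s['position'],s['ee_rot'],s['gripper_width'],s['clock'])
```

```text
[ 167.20585459 -602.20522843  231.3057617 ] [-1.34982415e-01  9.90847994e-01 -4.68669004e-06  3.55224312e-06] 85.70352023953528 1.9
```

View pics/posts.png

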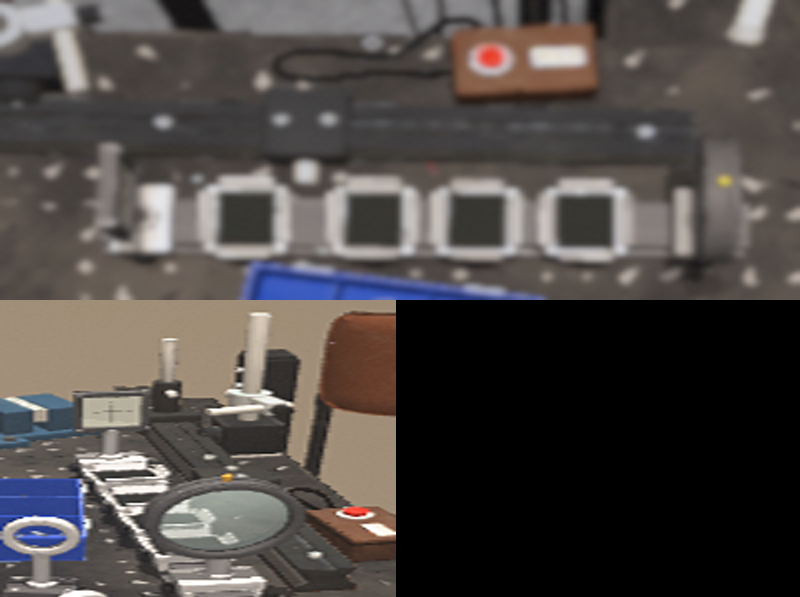

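Choice: 76 → (454,185), 62 → (499,-405), 48 → (517,-169), 34 → (519,-310). The red and turquoise rings are left alone. I start with the 62 mm ring.

Call:
servo_tool(increments=[[0.5, -0.06, 0.016, 0, 0, 0, 0], [0.5, -0.12, 0.032, 0, 0, 0, 1.8], [0.5, -0.18, 0.049, 0, 0, 0, 1.8], [0.5, -0.24, 0.065, 0.02, 0, 0, 1.8], [0.5, -0.3, 0.081, 0.05, 0, 0, 1.8], [0.5, -0.35, 0.095, 0.08, 0, 0, 1.8], [0.5, -0.373, 0.101, 0.091, 0, 0, 1.8], [0.5, -0.373, 0.101, 0.091, 0, 0, 1.8], [0.5, -0.373, 0.101, 0.091, 0, 0, 1.8]])

```text
clock: 3.02
position: [499.4, -405.5, 140.7]
ee_rot: [-0.119, 0.993, -0.0, 0.0]
contact_force: [-1.2, -0.3, -0.3]
gripper_width: 42.7
grasp_force: 0.0
```

```bash
cat >> h.py <<'E'
def go(x,y,z,yaw):
    s=arm.read_state(); q=np.array(s['ee_rot']); p=np.array(s['position'])
    from scipy.spatial.transform import Rotation as Ro
    R=Ro.from_quat(q); y0=R.apply([0,1,0]); psi=np.arctan2(-y0[0],y0[1])
    d=R.inv().apply(np.array([x,y,z])-p)
    print('pos',p.round(1),'yaw',round(psi,3),'-> shift mm',d.round(1),'az',round(-np.degrees((yaw-psi)),1),'grip',round(s['gripper_width'],1),round(s['grasp_force'],1),'F',np.round(s['contact_force'],1),'t',s['clock'])
E
python3 - <<'E'
from h import *
go(499.5,-405,79,.24)
c=cam('side'); save(c[0][180:360,220:380],'s1.png',3.3)
E
```

```text
pos [ 499.4 -405.5  140.7] yaw 0.239 -> shift mm [-0.2  0.5 61.7] az -0.0 grip 42.7 0.0 F [-1.2 -0.3 -0.3] t 3.025
```

View pics/s1.png

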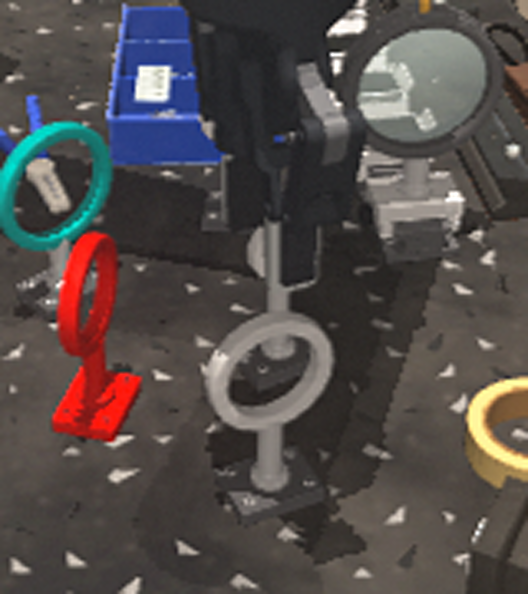

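Run:
```python
from h import *
c=cam('side')
u=np.array([-np.sin(.24),np.cos(.24),0])
for X in ([499.4,-405.5,140.7],[499.4,-405.5,106]): print(proj(c,X).round(1))
for s in(-1,1): print(proj(c,np.array([499.4,-405.5,134])+s*27*u).round(1))
```

```text
[301.4 257.8]
[301.4 277. ]
[308.8 272.2]
[294.5 251.8]
```

The image shows the fingers straddling the ring as projected: ring top at (302,277) against a predicted (301,277). Descending to grip.

Call:
servo_tool(increments=[[0.5, 0, 0, 0.03, 0, 0, 0], [0.5, 0, 0, 0.055, 0, 0, 0], [0.5, 0, 0, 0.062, 0, 0, 0], [0.1, 0, 0, 0.062, 0, 0, 0], [0, 0, 0, 0.062, 0, 0, 0], [0, 0, 0, 0.062, 0, 0, 0], [0, 0, 0, 0.062, 0, 0, 0], [0, 0, 0, 0.042, 0, 0, 0], [0, 0, 0, -0.018, 0, 0, 0], [0, 0, 0, -0.078, 0, 0, 0], [0, 0, 0, -0.108, 0, 0, 0], [0, 0, 0, -0.108, 0, 0, 0]])

```text
clock: 4.62
position: [500.5, -405.5, 251.0]
ee_rot: [-0.119, 0.993, -0.001, 0.002]
contact_force: [-0.8, -0.0, -1.9]
gripper_width: 8.9
grasp_force: 58.6
```

Run:
```python
from h import *
go(616.1+.0214*68.1,-68.1,249,.021)
c=cam('side'); save(c[0][120:360,180:400],'s2.png',2.5)
```

```text
pos [ 500.5 -405.5  251. ] yaw 0.239 -> shift mm [-193.7  300.     1.8] az 12.5 grip 8.9 58.6 F [-0.8 -0.  -1.9] t 4.625
```

View pics/s2.png

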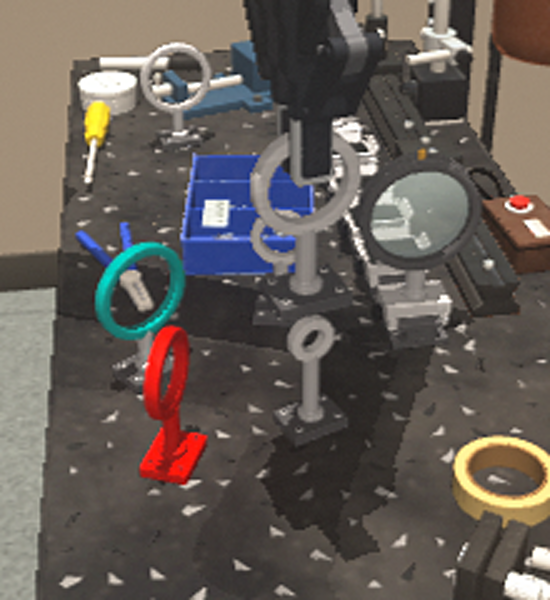

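Call:
servo_tool(increments=[[0, -0.02, 0.04, -0.015, 0, 0, 1], [0, -0.05, 0.09, -0.015, 0, 0, 3], [0, -0.08, 0.14, -0.015, 0, 0, 6], [0, -0.11, 0.19, -0.015, 0, 0, 9], [0, -0.14, 0.24, -0.015, 0, 0, 12.5], [0, -0.17, 0.28, -0.015, 0, 0, 12.5], [0, -0.1937, 0.3, -0.01, 0, 0, 12.5], [0, -0.1937, 0.3, 0.0, 0, 0, 12.5], [0, -0.1937, 0.3, 0.03, 0, 0, 12.5], [0, -0.1937, 0.3, 0.05, 0, 0, 12.5], [0, -0.1937, 0.3, 0.05, 0, 0, 12.5]])

```text
clock: 6.05
position: [614.0, -68.5, 194.2]
ee_rot: [-0.01, 1.0, -0.0, -0.004]
contact_force: [-0.4, -0.1, -1.5]
gripper_width: 8.6
grasp_force: 58.7
```

```bash
cat > held.py <<'E'
import sys
from fit import *
D,top,x,y=[float(a) for a in sys.argv[1:5]]
p=arm.read_state()['position']; z0=p[2]-(top-27)
ct=cam('top'); cs=cam('side')
for n,c in (('top',[ct]),('side',[cs]),('both',[ct,cs])):
    try:
        o=fit(c,p[0],p[1],Ds=(D,),z0=z0,r=12,yaw0=.02)[0]; print(n,round(o[0],2),o[2].round(2))
    except Exception as e: print(n,e)
go(x,y,top-27+32,.021)
save(cs[0][120:300,230:400],sys.argv[5],3.3)
E
python3 held.py 62 106 617.6 -68.1 h62.png
```

```text
top 0.02 [ 6.021e+02 -8.034e+01  4.200e-01]
side 0.21 [ 6.1481e+02 -6.6750e+01  1.0000e-02]
both 0.09 [ 6.1469e+02 -6.7250e+01  1.0000e-01]
pos [616.3 -68.4 197.7] yaw 0.021 -> shift mm [-1.5  0.3 86.7] az -0.0 grip 8.3 58.7 F [ 0.3 -0.5 -0.8] t 6.15
```

View pics/h62.png

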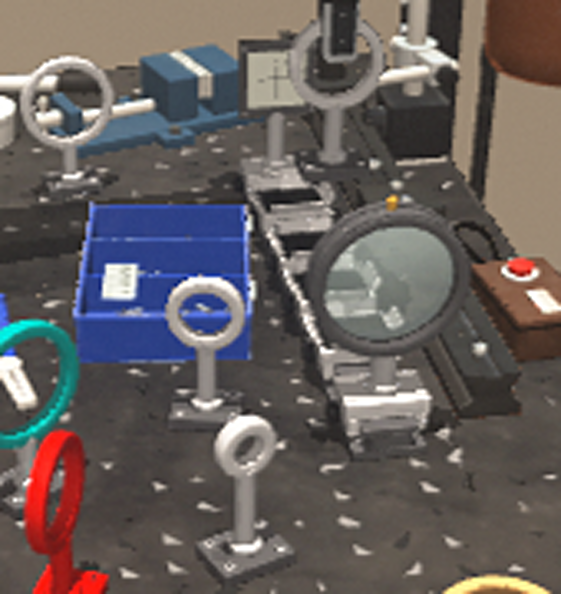

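Call:
servo_tool(increments=[[0, -0.001, 0, 0.04, 0, 0, 0], [0, -0.001, 0, 0.062, 0, 0, 0], [0, -0.001, 0, 0.07, 0, 0, 0], [0, -0.001, 0, 0.075, 0, 0, 0], [0, -0.001, 0, 0.08, 0, 0, 0], [0, -0.001, 0, 0.084, 0, 0, 0], [0, -0.001, 0, 0.086, 0, 0, 0], [0, -0.001, 0, 0.086, 0, 0, 0]])

```text
clock: 7.15
position: [617.7, -67.7, 112.3]
ee_rot: [-0.011, 1.0, -0.0, 0.0]
contact_force: [-0.3, 0.0, -2.4]
gripper_width: 9.0
grasp_force: 58.7
```

```bash
python3 held.py 62 106 617.6 -68.1 h62b.png
```

```text
top 0.14 [ 6.0593e+02 -7.9720e+01  4.1000e-01]
side 0.15 [ 6.1661e+02 -7.4750e+01  1.0000e-02]
both 0.08 [ 6.0591e+02 -7.9690e+01  4.1000e-01]
pos [617.8 -67.7 112.5] yaw 0.021 -> shift mm [ 0.2 -0.4  1.5] az 0.0 grip 8.8 58.7 F [ 0.6 -1.1 -1.8] t 7.25
```

View pics/h62b.png

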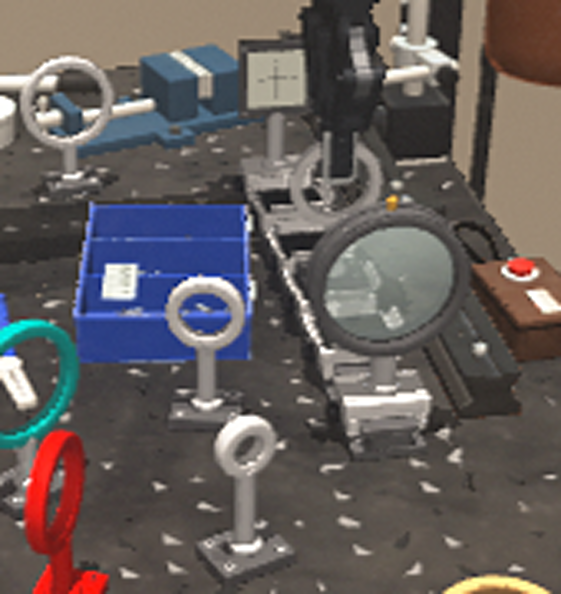

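It came down with no force, so the foot is in the seat. Release and rise.

Call:
servo_tool(increments=[[0, 0, 0, 0.001, 0, 0, 0], [0.12, 0, 0, 0.001, 0, 0, 0], [0.3, 0, 0, 0.001, 0, 0, 0], [0.35, 0, 0, 0.001, 0, 0, 0], [0.35, 0, 0, -0.02, 0, 0, 0], [0.35, 0, 0, -0.07, 0, 0, 0], [0.35, 0, 0, -0.088, 0, 0, 0], [0.35, 0, 0, -0.088, 0, 0, 0]])

```text
clock: 8.25
position: [618.5, -67.6, 202.2]
ee_rot: [-0.011, 1.0, 0.0, 0.002]
contact_force: [0.5, 0.4, 0.5]
gripper_width: 29.7
grasp_force: 0.0
```

Run:
```python
from h import *
go(519.2,-309,145,.33)
```

```text
pos [618.5 -67.6 202.2] yaw 0.021 -> shift mm [ 104.7 -239.2   56.7] az -17.7 grip 29.7 0.0 F [0.5 0.4 0.5] t 8.25
```

Call:
servo_tool(increments=[[0.4, 0.03, -0.04, 0, 0, 0, -3], [0.45, 0.06, -0.09, 0, 0, 0, -8], [0.45, 0.09, -0.14, 0, 0, 0, -14], [0.45, 0.1047, -0.19, 0, 0, 0, -17.7], [0.45, 0.1047, -0.2392, 0.01, 0, 0, -17.7], [0.45, 0.1047, -0.2392, 0.06, 0, 0, -17.7], [0.45, 0.1047, -0.2392, 0.06, 0, 0, -17.7], [0.45, 0.1047, -0.2392, 0.06, 0, 0, -17.7]])

```text
clock: 9.25
position: [518.5, -309.1, 140.9]
ee_rot: [-0.165, 0.986, -0.0, -0.0]
contact_force: [0.3, 0.3, 0.2]
gripper_width: 38.6
grasp_force: 0.0
```

Run:
```python
from fit import *
go(519.2,-309.5,65,.33)
ct=cam('top');cs=cam('side')
print(fit([cs],619,-67,Ds=(62,),z0=32,yaw0=.02)[0],fit([ct],619,-67,Ds=(62,),z0=32,yaw0=.02)[0])
a=cv2.resize(ct[0][140:200,230:330],(400,240),interpolation=cv2.INTER_CUBIC);b=cv2.resize(cs[0][130:330,250:390],None,fx=2.8,fy=2.8)
b=cv2.resize(b,(400,560)); a=np.pad(a,((0,320),(0,0),(0,0))); save(np.hstack([a,b]),'s3.png')
```

```text
pos [ 518.5 -309.1  140.9] yaw 0.331 -> shift mm [-0.5 -0.6 75.9] az 0.1 grip 38.6 0.0 F [0.3 0.3 0.2] t 9.25
(np.float64(0.27551032141910764), 62, array([ 6.21145033e+02, -6.66974026e+01,  1.83146386e-01])) (np.float64(0.37184610826593995), 62, array([ 6.14550872e+02, -5.85902752e+01, -3.77814029e-01]))
```

View pics/s3.png

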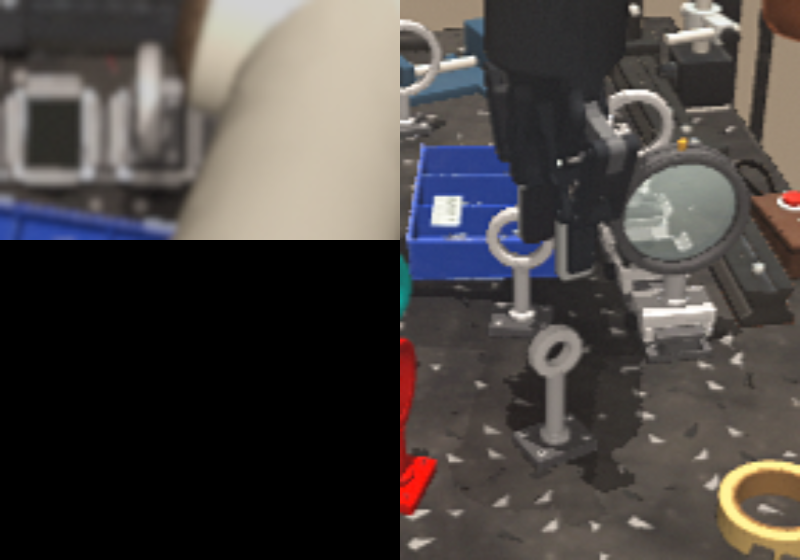

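The 62 mm ring stands upright and square in its carrier. Now I grip the 34 mm ring.

Call:
servo_tool(increments=[[0.45, 0, -0.001, 0.04, 0, 0, 0], [0.45, 0, -0.001, 0.07, 0, 0, 0], [0.45, 0, -0.001, 0.076, 0, 0, 0], [0.1, 0, -0.001, 0.076, 0, 0, 0], [0, 0, -0.001, 0.076, 0, 0, 0], [0, 0, -0.001, 0.076, 0, 0, 0], [0, 0, -0.001, 0.076, 0, 0, 0], [0, 0, -0.001, 0.056, 0, 0, 0], [0, 0, -0.001, 0, 0, 0, 0], [0, 0, -0.001, -0.06, 0, 0, 0], [0, 0, -0.001, -0.105, 0, 0, 0], [0, 0, -0.001, -0.105, 0, 0, 0]])

```text
clock: 10.85
position: [520.0, -310.9, 249.9]
ee_rot: [-0.164, 0.986, -0.002, 0.004]
contact_force: [0.5, 0.0, -2.5]
gripper_width: 8.8
grasp_force: 60.3
```

Run:
```python
from h import *
go(614.8,67,245,.021)
```

```text
pos [ 520.  -310.9  249.9] yaw 0.33 -> shift mm [-212.2  326.7    4.5] az 17.7 grip 8.8 60.3 F [ 0.5  0.  -2.5] t 10.85
```

Call:
servo_tool(increments=[[0, -0.02, 0.04, 0, 0, 0, 2], [0, -0.05, 0.09, 0, 0, 0, 6], [0, -0.08, 0.14, 0, 0, 0, 10], [0, -0.11, 0.19, 0, 0, 0, 14], [0, -0.145, 0.24, 0, 0, 0, 17.7], [0, -0.18, 0.29, 0, 0, 0, 17.7], [0, -0.2122, 0.3267, 0, 0, 0, 17.7], [0, -0.2122, 0.3267, 0.01, 0, 0, 17.7], [0, -0.2122, 0.3267, 0.06, 0, 0, 17.7], [0, -0.2122, 0.3267, 0.1, 0, 0, 17.7], [0, -0.2122, 0.3267, 0.115, 0, 0, 17.7], [0, -0.2122, 0.3267, 0.115, 0, 0, 17.7]])

```text
clock: 12.35
position: [612.5, 66.9, 129.2]
ee_rot: [-0.01, 1.0, -0.001, -0.001]
contact_force: [0.2, 0.8, -0.7]
gripper_width: 8.6
grasp_force: 60.2
```

Run:
```python
from h import *
go(614.8,67,97,.021)
```

```text
pos [612.5  66.9 129.2] yaw 0.021 -> shift mm [-2.4  0.1 32.2] az -0.0 grip 8.6 60.2 F [ 0.2  0.8 -0.7] t 12.35
```

Call:
servo_tool(increments=[[0, -0.001, 0, 0.005, 0, 0, 0], [0, -0.001, 0, 0.012, 0, 0, 0], [0, -0.001, 0, 0.018, 0, 0, 0], [0, -0.001, 0, 0.023, 0, 0, 0], [0, -0.001, 0, 0.027, 0, 0, 0], [0, -0.001, 0, 0.03, 0, 0, 0], [0, -0.001, 0, 0.031, 0, 0, 0], [0, -0.001, 0, 0.031, 0, 0, 0]])

```text
clock: 13.35
position: [614.2, 67.9, 99.3]
ee_rot: [-0.011, 1.0, -0.0, 0.0]
contact_force: [0.2, -0.4, -1.5]
gripper_width: 8.7
grasp_force: 60.2
```

Run:
```python
from h import *
go(614.8,67,97,.021)
```

```text
pos [614.2  67.9  99.3] yaw 0.021 -> shift mm [-0.5 -0.9  2.3] az 0.0 grip 8.7 60.2 F [ 0.2 -0.4 -1.5] t 13.35
```

Call:
servo_tool(increments=[[0, 0, 0, 0.0015, 0, 0, 0], [0, 0, 0, 0.0015, 0, 0, 0], [0.12, 0, 0, 0.0015, 0, 0, 0], [0.3, 0, 0, 0.0015, 0, 0, 0], [0.35, 0, 0, 0.0015, 0, 0, 0], [0.35, 0, 0, -0.02, 0, 0, 0], [0.35, 0, 0, -0.07, 0, 0, 0], [0.35, 0, 0, -0.11, 0, 0, 0], [0.35, 0, 0, -0.11, 0, 0, 0]])

```text
clock: 14.48
position: [616.3, 68.3, 213.9]
ee_rot: [-0.011, 1.0, 0.001, 0.004]
contact_force: [-0.3, 0.6, -1.0]
gripper_width: 29.4
grasp_force: 0.0
```

Run:
```python
from h import *
go(516.5,-168.5,145,-.1)
```

```text
pos [616.3  68.3 213.9] yaw 0.022 -> shift mm [ 105.5 -234.7   67.5] az 7.0 grip 29.4 0.0 F [-0.3  0.6 -1. ] t 14.475
```

Call:
servo_tool(increments=[[0.4, 0.03, -0.04, 0, 0, 0, 2], [0.45, 0.06, -0.09, 0, 0, 0, 5], [0.45, 0.09, -0.14, 0, 0, 0, 7], [0.45, 0.1055, -0.19, 0, 0, 0, 7], [0.45, 0.1055, -0.2347, 0.01, 0, 0, 7], [0.45, 0.1055, -0.2347, 0.067, 0, 0, 7], [0.45, 0.1055, -0.2347, 0.067, 0, 0, 7], [0.45, 0.1055, -0.2347, 0.067, 0, 0, 7]])

```text
clock: 15.48
position: [514.6, -169.0, 143.4]
ee_rot: [0.05, 0.999, -0.0, 0.001]
contact_force: [0.0, 1.0, 0.1]
gripper_width: 38.5
grasp_force: 0.0
```

Run:
```python
from fit import *
go(516.5,-168.5,72,-.1)
cs=cam('side'); ct=cam('top')
print(fit([cs],614,67,Ds=(34,),z0=32,yaw0=.02)[0],fit([ct],614,67,Ds=(34,),z0=32,yaw0=.02)[0])
b=cv2.resize(cs[0][100:270,230:380],None,fx=3,fy=3.3); a=cv2.resize(ct[0][140:200,180:250],(350,300),interpolation=cv2.INTER_CUBIC);a=np.pad(a,((0,b.shape[0]-300),(0,0),(0,0)))
save(np.hstack([a,b]),'s4.png')
```

```text
pos [ 514.6 -169.   143.4] yaw -0.1 -> shift mm [-1.7  0.7 71.4] az 0.0 grip 38.5 0.0 F [0.  1.  0.1] t 15.475
(np.float64(0.3549275512213517), 34, array([ 6.13671006e+02,  6.97643432e+01, -1.29605408e-01])) (np.float64(0.17072585570710652), 34, array([ 6.23657302e+02,  8.31173172e+01, -3.77352593e-01]))
```

View pics/s4.png

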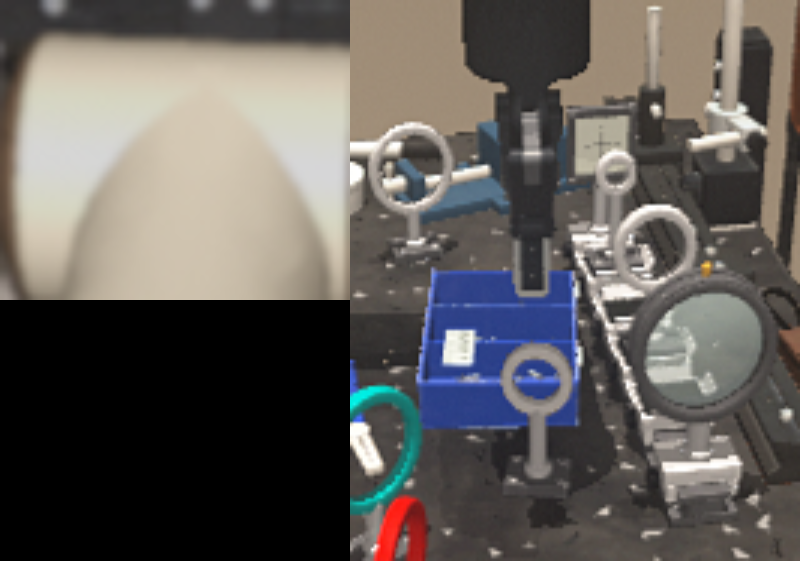

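The 34 and 62 mm rings stand upright in their carriers. Now I grip the 48 mm ring.

Call:
servo_tool(increments=[[0.45, -0.001, 0, 0.04, 0, 0, 0], [0.45, -0.001, 0, 0.065, 0, 0, 0], [0.45, -0.001, 0, 0.071, 0, 0, 0], [0.1, -0.001, 0, 0.071, 0, 0, 0], [0, -0.001, 0, 0.071, 0, 0, 0], [0, -0.001, 0, 0.071, 0, 0, 0], [0, -0.001, 0, 0.071, 0, 0, 0], [0, -0.001, 0, 0.051, 0, 0, 0], [0, -0.001, 0, 0, 0, 0, 0], [0, -0.001, 0, -0.06, 0, 0, 0], [0, -0.001, 0, -0.105, 0, 0, 0], [0, -0.001, 0, -0.105, 0, 0, 0]])

```text
clock: 17.08
position: [516.6, -169.5, 251.7]
ee_rot: [0.05, 0.999, -0.0, 0.005]
contact_force: [-1.1, 0.2, -1.8]
gripper_width: 8.8
grasp_force: 58.7
```

Run:
```python
from h import *
go(616.2,-7.5,245,.021)
```

```text
pos [ 516.6 -169.5  251.7] yaw -0.101 -> shift mm [-82.7 171.2   7.6] az -7.0 grip 8.8 58.7 F [-1.1  0.2 -1.8] t 17.075
```

Call:
servo_tool(increments=[[0, -0.01, 0.05, 0, 0, 0, -3], [0, -0.03, 0.1, 0, 0, 0, -7], [0, -0.05, 0.14, 0, 0, 0, -7], [0, -0.07, 0.165, 0, 0, 0, -7], [0, -0.083, 0.1712, 0, 0, 0, -7], [0, -0.083, 0.1712, 0.01, 0, 0, -7], [0, -0.083, 0.1712, 0.06, 0, 0, -7], [0, -0.083, 0.1712, 0.1, 0, 0, -7], [0, -0.083, 0.1712, 0.115, 0, 0, -7], [0, -0.083, 0.1712, 0.115, 0, 0, -7], [0, -0.083, 0.1712, 0.115, 0, 0, -7]])

```text
clock: 18.45
position: [615.7, -7.3, 134.2]
ee_rot: [-0.011, 1.0, 0.0, 0.002]
contact_force: [-0.1, -0.1, -0.6]
gripper_width: 8.6
grasp_force: 58.7
```

Run:
```python
from h import *
go(616.2,-7.5,104,.021)
```

```text
pos [615.7  -7.3 134.2] yaw 0.021 -> shift mm [-0.4 -0.2 30.2] az 0.0 grip 8.6 58.7 F [-0.1 -0.1 -0.6] t 18.45
```

Call:
servo_tool(increments=[[0, 0, 0, 0.006, 0, 0, 0], [0, 0, 0, 0.012, 0, 0, 0], [0, 0, 0, 0.018, 0, 0, 0], [0, 0, 0, 0.023, 0, 0, 0], [0, 0, 0, 0.027, 0, 0, 0], [0, 0, 0, 0.03, 0, 0, 0], [0, 0, 0, 0.03, 0, 0, 0], [0, 0, 0, 0.03, 0, 0, 0]])

```text
clock: 19.45
position: [615.2, -7.1, 105.1]
ee_rot: [-0.011, 1.0, -0.0, 0.001]
contact_force: [-3.5, 0.9, 10.2]
gripper_width: 8.5
grasp_force: 60.1
```

Call:
servo_tool(increments=[[0.06, 0, 0, 0, 0, 0, 0], [0.2, 0, 0, 0, 0, 0, 0], [0.35, 0, 0, 0, 0, 0, 0], [0.35, 0, 0, -0.02, 0, 0, 0], [0.35, 0, 0, -0.07, 0, 0, 0], [0.35, 0, 0, -0.11, 0, 0, 0], [0.35, 0.05, 0, -0.11, 0, 0, 0], [0.4, 0.1, 0.03, -0.11, 0, 0, 0], [0.4, 0.14, 0.08, -0.11, 0, 0, 0], [0.4, 0.14, 0.12, -0.11, 0, 0, 0], [0.4, 0.14, 0.15, -0.11, 0, 0, 0]])

```text
clock: 20.82
position: [470.9, 141.3, 212.7]
ee_rot: [-0.011, 1.0, 0.0, 0.001]
contact_force: [0.5, -0.6, -0.6]
gripper_width: 34.0
grasp_force: 0.0
```

Run:
```python
from fit import *
go(453.7,185,150,.19)
cs=cam('side'); ct=cam('top')
for D,y in ((62,-68),(48,-7.5),(34,67)):
    print(D,[ (round(o[0],2),o[2].round(2)) for o in (fit([c],616-.0214*y,y,Ds=(D,),z0=32,r=14,yaw0=.02)[0] for c in (ct,cs))])
b=cv2.resize(cs[0][120:250,270:380],None,fx=3.6,fy=4.3,interpolation=cv2.INTER_CUBIC); a=cv2.resize(ct[0][140:200,180:330],(400,160*400//400),interpolation=cv2.INTER_CUBIC);a=np.pad(a,((0,b.shape[0]-160),(0,0),(0,0)))
save(np.hstack([a,b]),'s5.png')
```

```text
pos [470.9 141.3 212.7] yaw 0.023 -> shift mm [16.3 44.  62.7] az -9.6 grip 34.0 0.0 F [ 0.5 -0.6 -0.6] t 20.825
62 [(np.float64(0.39), array([ 6.1228e+02, -5.8620e+01, -3.8000e-01])), (np.float64(0.22), array([ 6.1789e+02, -6.6160e+01, -4.0000e-02]))]
48 [(np.float64(0.41), array([ 6.1336e+02, -1.7000e-01, -3.8000e-01])), (np.float64(0.34), array([ 6.125e+02, -5.430e+00,  1.500e-01]))]
34 [(np.float64(0.36), array([ 6.1359e+02,  7.2640e+01, -3.8000e-01])), (np.float64(0.39), array([ 6.1338e+02,  6.5120e+01, -1.3000e-01]))]
```

View pics/s5.png

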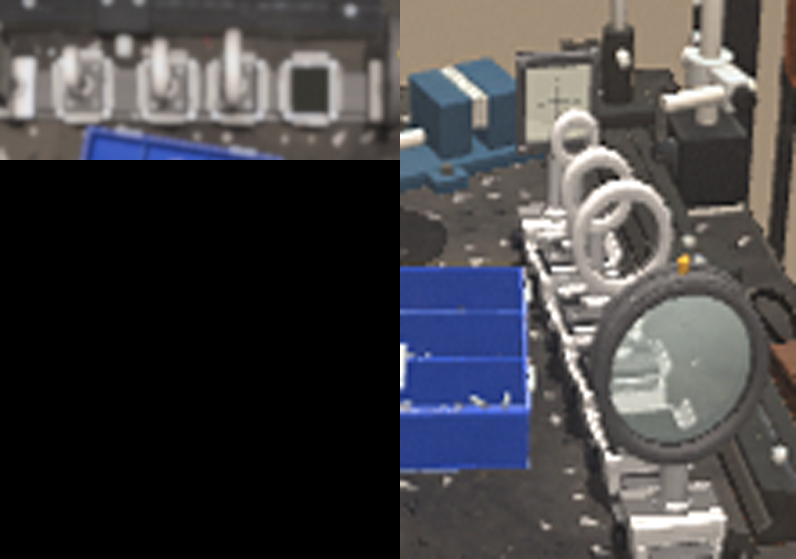

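All three placed rings stand upright and square in their seats. Now the 76 mm ring.

Call:
servo_tool(increments=[[0.45, 0.0163, 0.044, 0.01, 0, 0, -5], [0.45, 0.0163, 0.044, 0.03, 0, 0, -9.6], [0.45, 0.0163, 0.044, 0.06, 0, 0, -9.6], [0.45, 0.0163, 0.044, 0.06, 0, 0, -9.6], [0.45, 0.0163, 0.044, 0.06, 0, 0, -9.6]])

```text
clock: 21.55
position: [454.9, 183.4, 153.2]
ee_rot: [-0.094, 0.996, 0.0, 0.001]
contact_force: [0.2, 0.9, -0.1]
gripper_width: 38.2
grasp_force: 0.0
```

Run:
```python
from fit import *
go(453.7,185,86,.19)
cs=cam('side'); save(cs[0][90:200,200:320],'s6.png',4)
```

```text
pos [454.9 183.4 153.2] yaw 0.188 -> shift mm [ 1.   1.8 67.2] az -0.1 grip 38.2 0.0 F [ 0.2  0.9 -0.1] t 21.55
```

View pics/s6.png

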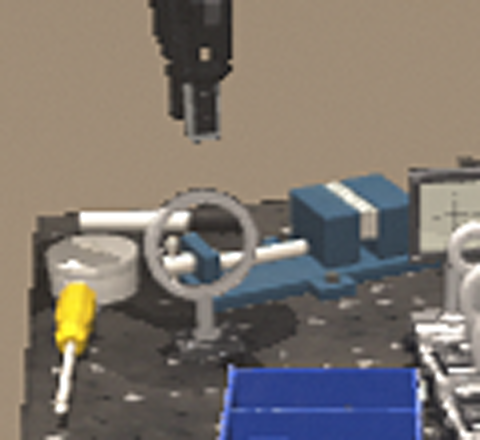

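Call:
servo_tool(increments=[[0.45, 0, 0.001, 0.04, 0, 0, 0], [0.45, 0, 0.001, 0.06, 0, 0, 0], [0.45, 0, 0.001, 0.067, 0, 0, 0], [0.1, 0, 0.001, 0.067, 0, 0, 0], [0, 0, 0.001, 0.067, 0, 0, 0], [0, 0, 0.001, 0.067, 0, 0, 0], [0, 0, 0.001, 0.067, 0, 0, 0], [0, 0, 0.001, 0.047, 0, 0, 0], [0, 0, 0.001, 0, 0, 0, 0], [0, 0, 0.001, -0.06, 0, 0, 0], [0, 0, 0.001, -0.11, 0, 0, 0], [0, 0, 0.001, -0.11, 0, 0, 0]])

```text
clock: 23.1
position: [455.3, 185.5, 266.3]
ee_rot: [-0.094, 0.996, 0.002, 0.004]
contact_force: [0.0, -1.0, -2.6]
gripper_width: 8.7
grasp_force: 58.7
```

Run:
```python
from h import *
go(618.9,-131,262,.021)
```

```text
pos [455.3 185.5 266.3] yaw 0.189 -> shift mm [-101.1 -341.7    3.7] az 9.6 grip 8.7 58.7 F [ 0.  -1.  -2.6] t 23.1
```

Call:
servo_tool(increments=[[0, -0.005, -0.04, 0, 0, 0, 2], [0, -0.01, -0.09, 0, 0, 0, 5], [0, -0.02, -0.15, 0, 0, 0, 9.6], [0, -0.03, -0.21, 0, 0, 0, 9.6], [0, -0.05, -0.27, 0, 0, 0, 9.6], [0, -0.08, -0.32, 0, 0, 0, 9.6], [0, -0.1011, -0.3417, 0, 0, 0, 9.6], [0, -0.1011, -0.3417, 0.01, 0, 0, 9.6], [0, -0.1011, -0.3417, 0.06, 0, 0, 9.6], [0, -0.1011, -0.3417, 0.1, 0, 0, 9.6], [0, -0.1011, -0.3417, 0.115, 0, 0, 9.6], [0, -0.1011, -0.3417, 0.115, 0, 0, 9.6]])

```text
clock: 24.6
position: [616.5, -131.8, 146.3]
ee_rot: [-0.011, 1.0, -0.0, -0.001]
contact_force: [0.5, 0.9, -1.7]
gripper_width: 9.1
grasp_force: 58.9
```

Run:
```python
from h import *
go(618.9,-131,118,.021)
```

```text
pos [ 616.5 -131.8  146.3] yaw 0.022 -> shift mm [-2.5  0.7 28.3] az 0.1 grip 9.1 58.9 F [ 0.5  0.9 -1.7] t 24.6
```

Call:
servo_tool(increments=[[0, -0.001, 0, 0.003, 0, 0, 0], [0, -0.001, 0, 0.01, 0, 0, 0], [0, -0.001, 0, 0.016, 0, 0, 0], [0, -0.001, 0, 0.021, 0, 0, 0], [0, -0.001, 0, 0.025, 0, 0, 0], [0, -0.001, 0, 0.027, 0, 0, 0], [0, -0.001, 0, 0.027, 0, 0, 0], [0, -0.001, 0, 0.027, 0, 0, 0]])

```text
clock: 25.6
position: [618.5, -132.2, 120.5]
ee_rot: [-0.011, 1.0, -0.0, 0.0]
contact_force: [-0.4, 0.0, -1.3]
gripper_width: 8.7
grasp_force: 58.9
```

Still about 1–2 mm up with no contact. I ease down, release and withdraw.

Call:
servo_tool(increments=[[0, 0, 0, 0.0015, 0, 0, 0], [0, 0, 0, 0.0015, 0, 0, 0], [0.06, 0, 0, 0.0015, 0, 0, 0], [0.2, 0, 0, 0.0015, 0, 0, 0], [0.35, 0, 0, 0.0015, 0, 0, 0], [0.35, 0, 0, -0.02, 0, 0, 0], [0.35, 0, 0, -0.07, 0, 0, 0], [0.35, 0, 0, -0.12, 0, 0, 0], [0.35, 0.06, 0, -0.12, 0, 0, 0], [0.35, 0.12, -0.03, -0.12, 0, 0, 0], [0.35, 0.16, -0.08, -0.12, 0, 0, 0], [0.35, 0.18, -0.13, -0.12, 0, 0, 0]])

```text
clock: 27.1
position: [439.6, -266.7, 241.6]
ee_rot: [-0.012, 1.0, -0.0, 0.001]
contact_force: [1.3, -0.4, 0.2]
gripper_width: 29.8
grasp_force: 0.0
```

Call:
servo_tool(increments=[[0.35, 0.03, -0.05, 0, 0, 0, 0], [0.35, 0.06, -0.1, 0, 0, 0, 0], [0.35, 0.06, -0.15, 0, 0, 0, 0], [0.35, 0.06, -0.2, 0, 0, 0, 0], [0.35, 0.06, -0.2, 0, 0, 0, 0]])

```text
clock: 27.72
position: [384.9, -469.9, 239.4]
ee_rot: [-0.009, 1.0, 0.0, -0.0]
contact_force: [-0.9, 0.5, -0.6]
gripper_width: 30.0
grasp_force: 0.0
```

Run:
```python
from fit import *
cs=cam('side'); ct=cam('top')
for D,y in ((76,-131),(62,-68.1),(48,-7.5),(34,67)):
    x=616.1-.0214*y
    r=[]
    for dz in (-6,-3,0,3,6,9): # height check on the ring in the side view
        q=fit([cs],x,y,Ds=(D,),z0=32+dz,r=8,yaw0=.02)[0]; r.append((dz,round(q[0],3)))
    print(D,r,[proj(ct,[x-.0,y,32+75+D/2]).round(1), proj(cs,[x,y,107+D/2]).round(1)])
b=cv2.resize(cs[0][130:260,290:390],None,fx=4,fy=4.5,interpolation=cv2.INTER_CUBIC); a=cv2.resize(ct[0][140:200,185:345],(400,150),interpolation=cv2.INTER_CUBIC)
a2=np.vstack([cv2.resize(ct[0][145:195,195:265],(400,215),interpolation=cv2.INTER_CUBIC),cv2.resize(ct[0][145:195,255:325],(400,215),interpolation=cv2.INTER_CUBIC)])
a=np.pad(a2,((0,b.shape[0]-430),(0,0),(0,0)))
save(np.hstack([a,b]),'s7.png')
```

```text
76 [(-6, np.float64(0.396)), (-3, np.float64(0.408)), (0, np.float64(0.407)), (3, np.float64(0.402)), (6, np.float64(0.374)), (9, np.float64(0.32))] [array([297. , 161.2]), array([339.3, 171.4])]
62 [(-6, np.float64(0.169)), (-3, np.float64(0.189)), (0, np.float64(0.192)), (3, np.float64(0.191)), (6, np.float64(0.185)), (9, np.float64(0.147))] [array([267.6, 161.9]), array([331.9, 162.3])]
48 [(-6, np.float64(0.307)), (-3, np.float64(0.332)), (0, np.float64(0.337)), (3, np.float64(0.341)), (6, np.float64(0.34)), (9, np.float64(0.312))] [array([239.6, 162.5]), array([325.5, 154.6])]
34 [(-6, np.float64(0.329)), (-3, np.float64(0.346)), (0, np.float64(0.36)), (3, np.float64(0.366)), (6, np.float64(0.354)), (9, np.float64(0.335))] [array([205.6, 163.1]), array([318.5, 145.6])]
```

View pics/s7.png

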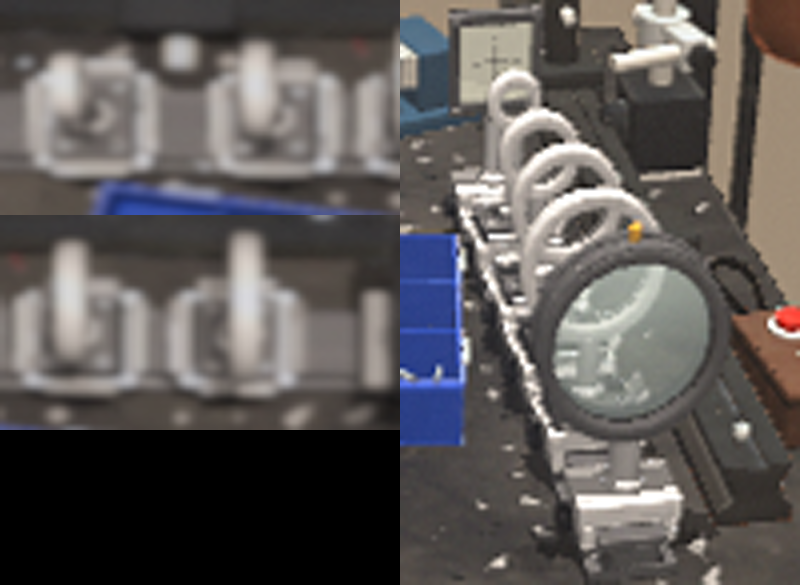

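The measured ring tops in the side view match the seated predictions to about 2 px: 76 (337,172), 62 (331,162), 48 (325,154) and 34 (319,146). The feet sit centred in the carriers in the top view, and the gripper is clear. Handing in.

```bash
python3 -c "
from bench import arm
print(arm.job_done())"
```

```text
the job is handed in; nothing more can be done
None
```

The job is handed in: the 76, 62, 48 and 34 mm rings stand in that order from the lens, upright and square in the four carriers in the last pictures; no verdict came back.

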